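Seat the bayonet plug in the reactor port and hold it home

TASK

The square-bodied bayonet plug has tipped over in the white rack lane: stand it upright in the lane between the two jars and let go of it. Then take it by the grip bar on its top, push its foot into the spring-loaded port of the steel reactor pot with the two pins through the slots, press it fully home until its body is flush on the port, and twist it clockwise (seen from above) a quarter turn to the stop. Finish while still gripping the plug, holding it pressed flush and turned against the springs; do not disturb the jars, the beaker or the rubber bulb.

Things in the scene. Friction and masses are not known exactly. Their poses are not given: they have to be found in the camera images.
- plug_centre (a point): Bayonet plug, 240 g, 107 mm long along its own z (foot to top): the point is the centre of its grey square body block, 44 x 44 mm and 50 mm long, 48 mm from the foot's end. It starts lying on a flat side in the lane, its x level, its z along the lane, top towards the lane's +y. It can stand on its foot and works the same half a turn round.
- plug_grip (a point): Middle of the grip bar on the plug's top, same axes, 90 mm from the foot's end: 44 mm wide along the plug's x, 14 mm thick along its y, 34 mm tall (73 to 107 mm from the foot's end).
- plug: The plug's foot: origin at the centre of its end face, same axes. Steel shank 32 mm across, 23 mm long, 3 mm chamfer, up to the body. Two pins stick out of it along +x and -x, in line with the grip bar's width: 46 mm over both, 8 mm wide, 4 to 12 mm above the end face.
- lane: White shallow tray (the rack lane), fixed, 140 mm along its x, 370 mm along its y; origin under its centre on the table. Floor 5 mm above the table, walls 5 mm thick and 18 mm high. The plug starts near its middle, a jar near each end.
- port_mouth (a point): Centre of the top face of the port plate, 120 mm above the table, on a fixed steel pot (radius 95 mm, shoulder 88 mm high, port boss radius 42 mm); z up. Plate 6 mm thick, round hole 35 mm, two entry slots along +x and -x, 12 mm wide, reaching 26 mm from the axis. Plug home: its body flush on the plate, foot end 23 mm below this point.
- spring_seat (a joint): How far the spring seat in the port is pressed down (m): 0 at rest, its top then 15 mm below the plate's top; 0.008 when the plug is flush. The pins can turn under the plate from 0.003 on. The spring takes 5 N to start, 10 N at 0.008.
- turner (a joint): How far the turner, which the pins engage with up to 0.08 rad of play, has been turned clockwise seen from above (rad): 0 at rest (its slot in line with the plate's slots), stop at 1.5. A torsion spring returns it, about 0.09 N m at the stop.
- jar_a: Small closed jar, 52 mm in diameter, 45 mm high, loose, standing in the lane near its -y end (beyond the plug's foot), about 140 mm from the plug's centre. Origin under its centre. Leave alone.
- jar_b: The same kind of jar near the lane's +y end (beyond the plug's top). Leave alone.
- beaker: Glass beaker, 64 mm in diameter, 80 mm high, standing loose on the table at the far side. Origin under its centre. Leave alone.
- bulb: Brick-orange rubber bulb with a neck, 58 mm in diameter, 85 mm high, standing loose on the table on the far side of the reactor pot. Origin under its centre. Leave alone.
Not all that is in view belongs to the job. What is shaped like the plug but red or turquoise is not meant. What is shaped like the part that bears port_mouth but green is not meant.

How it is judged:
On the way, in this order (a step that is already met when the one before it is completed fails the run):
1. the plug stands upright on its foot in the lane between the jars, let go (angle between plug's own z axis and vertical below 0.1 rad and z of plug in the frame of lane between 0.002 and 0.009 m and x of plug in the frame of lane between -0.06 and 0.06 m and y of plug in the frame of lane between -0.11 and 0.11 m and contact force between the fingers and plug below 0.2 N), for 0.2 s.
2. the plug's foot is pushed into the port against the spring, not yet turned (value of joint spring_seat above 0.003 m and value of joint turner below 0.5 rad and horizontal distance between plug and port_mouth below 0.004 m and z of plug in the frame of port_mouth below -0.016 m and angle between plug's own z axis and vertical below 0.12 rad), for 0.05 s.
3. the plug is turned a quarter turn clockwise while pressed in (value of joint turner above 1.25 rad and z of plug in the frame of port_mouth below -0.019 m), for 0.1 s.
At the end, for the whole second after the job is handed in: Fingers grip the plug (over 2 N); its body is flush on the port within 2.5 mm, seat pressed over 5.5 mm, plug upright within 0.08 rad and centred within 4 mm, turner past 1.25 of 1.5 rad; jars, beaker and bulb upright and within 20 mm of their start (z of plug in the frame of port_mouth below -0.0205 m and horizontal distance between plug and port_mouth below 0.004 m and angle between plug's own z axis and vertical below 0.08 rad and value of joint spring_seat above 0.0055 m and value of joint turner above 1.25 rad and contact force between the fingers and plug above 2 N and distance of each of jar_a, jar_b, beaker, bulb from where it was at the start of the episode below 0.02 m and angle between each of jar_a, jar_b, beaker, bulb's own z axis and vertical below 0.35 rad); the arm keeps its last pose, push and grip.
It fails at once if a jar, the beaker or the bulb is shifted by more than 20 mm or tipped (distance of any of jar_a, jar_b, beaker, bulb from where it was at the start of the episode above 0.02 m or angle between any of jar_a, jar_b, beaker, bulb's own z axis and vertical above 0.35 rad).
It also fails if it takes over 64 s, if anything falls off the work surface, if the arm or the gripper's body presses on something with over 40 N, if the wrist force passes 120 N, or if a joint passes its speed limit or range.

ROBOT

A 6-joint arm with a two-finger parallel gripper is mounted at the origin on the work surface. World frame = base frame: x ahead of the robot, y to its left, z up, the work surface at z = 0. Lengths are in m, angles in rad, forces in N, time in s.
With the tool pointing down it reaches from about 0.35 to 0.875 m from the base axis. Payload 4.2 kg.
Tool frame: the origin (TCP) lies at the very end of the fingers, on their centre line; the grasp point (between the pads) lies 19 mm behind it (grasp_offset is the distance from the TCP to the grasp point, in m); x points along the fingers, y is the direction in which the jaws open and shut, and the axes are right-handed (so a half turn about x gives the same grasp; the last joint's range is limited). The gripper opens to 85 mm and grips with 20 to 120 N. Pads are 22 mm wide; open, the fingers measure 114 mm over their backs; the gripper's body (76 mm by 85 mm) begins 54 mm behind the grasp point. The pads swing forward as they close: fully open they stand 13 mm farther back than shut.
Start: joints at [1.555, 0.385, 0.008, 0, -1.194, -0.259], TCP at [0.17, 0.602, 0.231] pointing down, gripper open.
Joint ranges: [-3.14, 3.14], [-1.21, 2.06], [-1.07, 1.41], [-3.16, 2.05], [-2.99, -0.16], [-3.1, 3.1]. Speed limits (rad/s): [2.79, 2.79, 3.14, 3.14, 3.14, 3.14].

INTERFACE

Orientations are given as a 3x3 rotation matrix whose columns are the frame's x, y, z axes.
In Python, from plant import state, read_camera, job_done, grasp_offset gives the robot as it stands.
- The arm moves only by the tool arm_command, never from a script. Its argument "moves" is a list of rows, each an object of numbers: "x", "y", "z": the shift along the tool's x, y, z in mm; "spin": the turn about the tool's x in degrees; "fingers": the finger opening in mm, from 0 to 85.4. A call has 1 to 8 rows; each row shifts and turns the pose as measured when the row begins, along the tool's axes as they then stand; what a row does not reach is not made up. A row lasts 1/12 s, in which the tool goes at most 41.7 mm and 7.16 degrees, less where a joint would pass 70% of its speed; a pose out of reach is approached as far as the arm can. A call is refused whole if a number of a shift passes 41.7 or a number of a turn 7.16, either way. A call with a gripper value outside its range is refused whole. The fingers move at their own pace and stop on an object; "grip_force" is the grip in N (left out, the last holds). Time passes only in rows, so rows that do not move let the fingers close. It gives the time, the measured TCP pose, the force and the opening at its end, in the units of the state.
- state(): the state, without advancing time (a new reading comes with each control period).
- read_camera(name): name is "side" or "top" or "wrist"; returns a dict with "image" (400x640x3 uint8, blue, green, red), "vfov" (degrees; the focal length in pixels is half the picture's height over the tangent of half this angle, whatever the lens; pixels are square), "cx", "cy" (the principal point, pixels), "rvec" (rotation vector, rad) and "tvec" (3), from world to camera coordinates, as OpenCV has them. Camera axes: x right, y down, z forward; pixel columns grow to the right and rows downward; lengths in m; the calibration is good to about 2 mm. A picture is of the moment at which its call begins. There is no depth.
- job_done(): hands the job in, once; it reports no verdict.
The state is a dict: "clock": time; "joint_positions": joint angles; "qvel": joint speeds; "effort": joint torques, N m; "ee_pos": TCP position; "eef_rot": TCP orientation; "contact_force": force on the tool from outside, world axes, zero at the start; "wrist_torque": the same for the moment, N m; "opening": opening from 0.0 (shut) to 1.0 (fully open).
Only numpy, scipy, OpenCV 4.12 (cv2) and the standard library are available. Lean on these libraries where they do the work, as an engineer would, in place of code of your own. Each camera call takes 0.05 s, during which the arm holds its last target. There are 200 camera calls.

## Working session

There is one attempt and no reset: what is moved stays moved. The work goes in short steps, Python scripts to look and compute and a tool call to move; the robot and the scene stay as the last step left them, time stands still between calls to the robot, and variables do not carry over. Pictures are saved under pics/ and viewed, about 8 in all and at most 12, crops included, and the job is handed in when it is done.

Besides the shell and the picture viewer there is one more tool, called after "Emit:" as name(argument=value, ...) on one line, values as JSON. arm_command: Moves the arm, as the interface text tells. Its arguments: {"type":"object","properties":{"moves":{"type":"array"},"grip_force":{"type":"number"}},"required":["moves"]}

```bash
mkdir -p pics
cat > h.py <<'E'
import numpy as np, cv2
from plant import state, read_camera, job_done, grasp_offset
def cam(n):
    c=read_camera(n); c['R']=cv2.Rodrigues(np.array(c['rvec'],float))[0]; c['t']=np.array(c['tvec'],float).ravel()
    c['f']=c['image'].shape[0]/2/np.tan(np.radians(c['vfov'])/2); return c
def ray(c,u,v):
    d=c['R'].T@np.array([(u-c['cx'])/c['f'],(v-c['cy'])/c['f'],1.]); return -c['R'].T@c['t'],d/np.linalg.norm(d)
def onz(c,u,v,z):
    o,d=ray(c,u,v); return o+d*(z-o[2])/d[2]
def proj(c,p):
    q=c['R']@np.array(p,float)+c['t']; return np.array([c['cx']+c['f']*q[0]/q[2],c['cy']+c['f']*q[1]/q[2]])
def tri(c1,p1,c2,p2):
    o1,d1=ray(c1,*p1);o2,d2=ray(c2,*p2)
    s=np.linalg.lstsq(np.c_[d1,-d2],o2-o1,rcond=None)[0]; a=o1+s[0]*d1;b=o2+s[1]*d2; return (a+b)/2,np.linalg.norm(a-b)
E
python3 - <<'E'
from h import *
print(grasp_offset, state())
for n in ['top','side','wrist']:
    c=cam(n); cv2.imwrite(f'pics/{n}0.png',c['image']); print(n,c['f'],c['cx'],c['cy'],-c['R'].T@c['t'],c['R'].tolist())
E
```

```text
0.0187 {'clock': 0.0, 'joint_positions': array([ 1.55459299e+00,  3.85579369e-01,  6.61983252e-03, -4.70833536e-04,
       -1.19398115e+00, -2.58612711e-01]), 'qvel': array([-0.0006721 ,  0.0014112 , -0.00018029, -0.0013775 ,  0.00099712,
        0.00063453]), 'effort': array([-2.49475042e-04, -3.92285299e+01,  1.88401204e+01,  4.18619111e+00,
       -4.61751537e-03,  4.39745349e-06]), 'ee_pos': array([0.16942963, 0.60099745, 0.23020963]), 'eef_rot': array([[-4.72486557e-04, -2.71536570e-01, -9.62428007e-01],
       [-2.13694416e-03, -9.62425642e-01,  2.71536952e-01],
       [-9.99997605e-01,  2.18495247e-03, -1.25525310e-04]]), 'contact_force': array([ 0.53570546,  0.07949941, -0.36997959]), 'wrist_torque': array([ 0.01367476, -0.01372875, -0.04557375]), 'opening': 1.0012668362549386}
top 372.61418396352684 319.5015962621262 206.0822388519563 [0.4685623  0.0473843  1.00839233] [[-0.002281201373785402, -0.9999939788701488, 0.002615022703507837], [-0.997500316491782, 0.0020908098470804326, -0.07063106337142079], [0.0706251705773979, -0.0027696096531770603, -0.9974990799711458]]
side 382.4134169251959 323.04128282965263 199.37539362548594 [ 0.42980389 -0.70597602  0.58101677] [[0.9853597194103889, -0.17040483940479895, -0.0053304850534155596], [-0.09658985399745561, -0.5322172093724513, -0.8410798072433737], [0.14048709360019596, 0.8292810336401196, -0.5408847786511881]]
wrist 355.30024469085015 320.4511632388614 196.86763513457458 [0.23285357 0.58298729 0.37378524] [[-0.2725042248177356, -0.9621526389057032, 0.0019356919373747783], [-0.9290652849181024, 0.26365511588644697, 0.259468063982737], [-0.25015823755481326, 0.0689077594592636, -0.9657497485734976]]
```

View pics/top0.png

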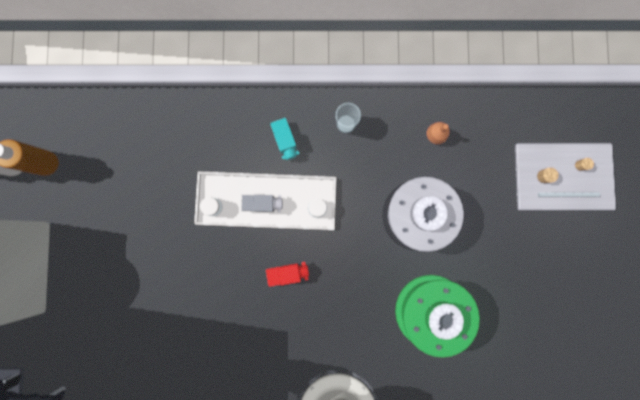

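View pics/side0.png

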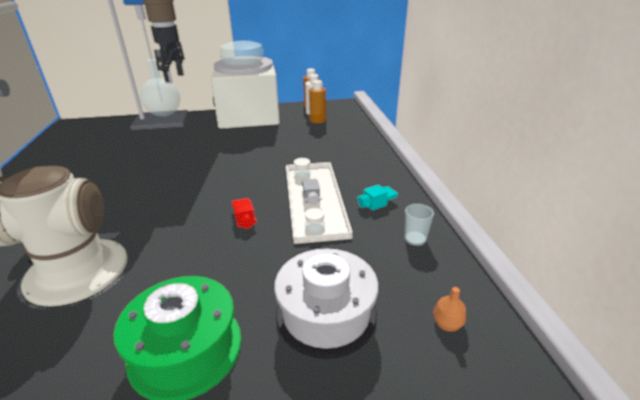

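The top view shows the grey plug in the lane at about (262,203), with jars at (209,206) and (317,207). The steel pot's port is at (430,213), the beaker at (347,117) and the bulb at (438,132). The shape-alikes are the turquoise plug at (285,138), the red plug at (287,274) and the green pot at (445,320). Only the grey plug and the steel pot match the description, so I'll confirm them in an enlarged crop.

Run:
```python
from h import *
c=cam('top'); im=c['image']
a=cv2.resize(im[165:240,190:345],None,fx=5,fy=5,interpolation=cv2.INTER_CUBIC)
b=cv2.resize(im[185:240,400:465],None,fx=4,fy=4,interpolation=cv2.INTER_CUBIC)
out=np.zeros((600,780,3),np.uint8); out[:375,:775]=a; out[378:598,:260]=b
s=cam('side')['image']; d=cv2.resize(s[155:245,280:355],None,fx=2.4,fy=2.4,interpolation=cv2.INTER_CUBIC); out[380:596,270:450]=d
d=cv2.resize(s[245:305,290:365],None,fx=3.5,fy=3.5,interpolation=cv2.INTER_CUBIC); out[380:590,460:722]=d
cv2.imwrite('pics/crop1.png',out)
g=im.astype(int)
# lane mask
m=((g.min(2)>190)).astype(np.uint8); m[:165]=0;m[240:]=0;m[:,:185]=0;m[:,345:]=0
m=cv2.morphologyEx(m,cv2.MORPH_CLOSE,np.ones((25,25)))
k=max(cv2.findContours(m,0,2)[0],key=cv2.contourArea); r=cv2.minAreaRect(k); print('lane',r)
for p in cv2.boxPoints(r): print(onz(c,*p,.018))
print('plug row',[(u,im[203,u].tolist()) for u in range(232,292,3)])
print('port approx',onz(c,430.5,213.5,.12),'plug c',onz(c,257,203,.049))
```

```text
lane ((264.93206787109375, 200.19729614257812), (138.6491241455078, 52.518009185791016), 2.2906100749969482)
[0.4926089  0.37612286 0.018     ]
[0.63312587 0.3735053  0.018     ]
[0.61745253 0.00224881 0.018     ]
[0.47710238 0.00855797 0.018     ]
plug row [(232, [197, 199, 201]), (235, [210, 212, 213]), (238, [237, 238, 241]), (241, [213, 210, 211]), (244, [178, 168, 165]), (247, [176, 165, 163]), (250, [174, 166, 161]), (253, [174, 166, 163]), (256, [176, 166, 164]), (259, [176, 166, 162]), (262, [175, 166, 162]), (265, [175, 165, 161]), (268, [178, 168, 165]), (271, [168, 159, 156]), (274, [170, 163, 163]), (277, [210, 201, 202]), (280, [201, 193, 193]), (283, [183, 183, 185]), (286, [195, 196, 197]), (289, [196, 196, 198])]
port approx [ 0.51314366 -0.22018307  0.12      ] plug c [0.54480462 0.20605618 0.049     ]
```

View pics/crop1.png

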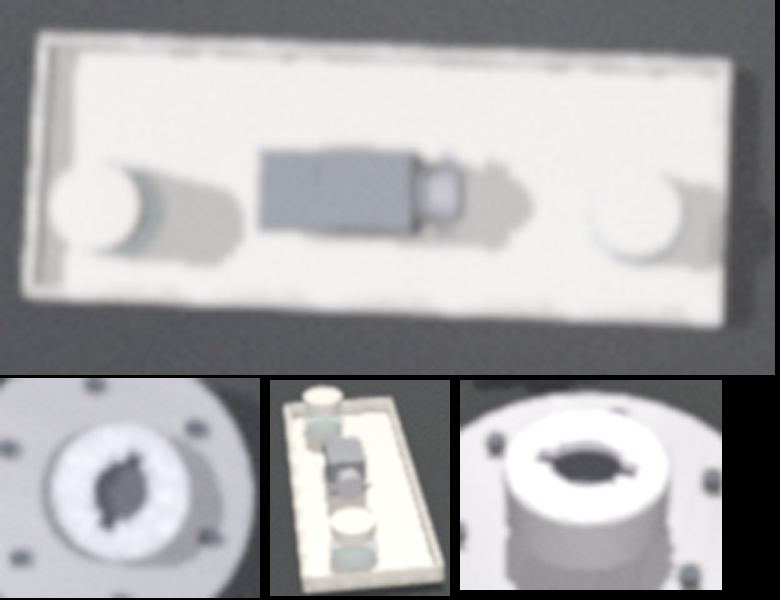

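The crop confirms it. The grey plug lies with its foot and pins towards image right (−y) and its body and grip bar to the left. The steel port's slots run about 29° off world x. The tool stays pointing down, so I'll upend the plug by lifting the grip bar in an arc and letting it pivot between the pads. First I move over it.

Emit:
arm_command(moves=[{"y":18.5,"z":-37},{"y":18.5,"z":-37},{"y":18.5,"z":-37},{"y":18.5,"z":-37},{"y":18.5,"z":-37},{"y":18.5,"z":-37},{"y":18.5,"z":-37},{"y":18.5,"z":-37}])

```text
invalid input
```

Emit:
arm_command(moves=[{"y":18.5,"z":-37},{"y":18.5,"z":-37},{"spin":7.1,"fingers":62},{"spin":7.1},{"spin":7.1},{"spin":7.1},{"spin":7.1},{"spin":7.1}])

```text
invalid input
```

Emit:
arm_command(moves=[{"spin":7.1},{"spin":7.1},{"spin":7.1},{"spin":7.1},{"spin":3}])

```text
invalid input
```

Run:
```python
from h import *
s=state(); print(s['clock'],s['ee_pos'],s['eef_rot'].round(3).tolist(),s['opening'],s['joint_positions'].round(2))
c=cam('wrist'); cv2.imwrite('pics/w1.png',c['image']); print(-c['R'].T@c['t'])
for p in [(.545,.206,.049),(.545,.245,.034),(.54,.16,.027)]: print(proj(c,p))
```

```text
0.25 [0.16951522 0.60130663 0.23079569] [[-0.0, -0.271, -0.962], [-0.001, -0.962, 0.271], [-1.0, 0.001, -0.0]] 1.0009726687919007 [ 1.55  0.39  0.01 -0.   -1.19 -0.26]
[0.23289205 0.58311235 0.37425424]
[ 790.4275952  -605.38200011]
[ 696.04458527 -534.58591754]
[ 821.58644403 -558.27670639]
```

View pics/w1.png

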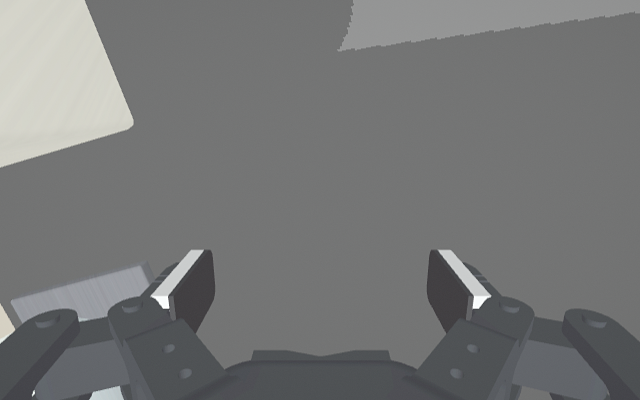

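The moves were refused, so this wrist view only shows the open fingers over bare table at the start pose. The rows may need every key filled in, so I'll try one full row with a grip force.

Emit:
arm_command(moves=[{"x":0,"y":18.5,"z":-37,"spin":0,"fingers":85}])

```text
clock: 0.38
ee_pos: [0.1973, 0.5768, 0.2301]
eef_rot: [[-0.0, -0.266, -0.964], [0.001, -0.964, 0.266], [-1.0, -0.001, 0.0]]
contact_force: [0.7, 1.0, 0.1]
opening: 0.992
```

Emit:
arm_command(moves=[{"x":0,"y":18.5,"z":-37,"spin":0,"fingers":62},{"x":0,"y":18.5,"z":-37,"spin":0,"fingers":62},{"x":0,"y":18.5,"z":-37,"spin":0,"fingers":62},{"x":0,"y":18.5,"z":-37,"spin":0,"fingers":62},{"x":0,"y":18.5,"z":-37,"spin":0,"fingers":62},{"x":0,"y":18.5,"z":-37,"spin":0,"fingers":62},{"x":0,"y":18.5,"z":-37,"spin":0,"fingers":62},{"x":0,"y":18.5,"z":-37,"spin":0,"fingers":62}])

```text
clock: 1.05
ee_pos: [0.4452, 0.3524, 0.2297]
eef_rot: [[0.0, -0.256, -0.967], [0.001, -0.967, 0.256], [-1.0, -0.001, -0.0]]
contact_force: [-0.2, 0.9, 0.3]
opening: 0.731
```

Emit:
arm_command(moves=[{"x":0,"y":18.5,"z":-37,"spin":0,"fingers":62},{"x":0,"y":0,"z":0,"spin":7.1,"fingers":62},{"x":0,"y":0,"z":0,"spin":7.1,"fingers":62},{"x":0,"y":0,"z":0,"spin":7.1,"fingers":62},{"x":0,"y":0,"z":0,"spin":7.1,"fingers":62},{"x":0,"y":0,"z":0,"spin":7.1,"fingers":62},{"x":0,"y":0,"z":0,"spin":7.1,"fingers":62},{"x":0,"y":0,"z":0,"spin":7.1,"fingers":62}])

```text
clock: 1.72
ee_pos: [0.4832, 0.3152, 0.2291]
eef_rot: [[0.0, -0.908, -0.418], [-0.0, -0.418, 0.908], [-1.0, -0.0, -0.0]]
contact_force: [-0.6, 0.0, 0.8]
opening: 0.728
```

Emit:
arm_command(moves=[{"x":0,"y":0,"z":0,"spin":7.1,"fingers":62},{"x":0,"y":0,"z":0,"spin":7.1,"fingers":62},{"x":0,"y":0,"z":0,"spin":7.1,"fingers":62},{"x":0,"y":0,"z":0,"spin":3,"fingers":62}])

```text
clock: 2.05
ee_pos: [0.4831, 0.3149, 0.2289]
eef_rot: [[-0.0, -1.0, 0.001], [-0.0, 0.001, 1.0], [-1.0, 0.0, -0.0]]
contact_force: [-0.4, -0.4, -0.7]
opening: 0.72
```

Emit:
arm_command(moves=[{"x":0,"y":-31,"z":-18,"spin":0,"fingers":62},{"x":0,"y":-31,"z":-18,"spin":0,"fingers":62},{"x":0,"y":0,"z":0,"spin":0,"fingers":62}])

```text
clock: 2.3
ee_pos: [0.5457, 0.2793, 0.2293]
eef_rot: [[-0.0, -1.0, -0.003], [0.0, -0.003, 1.0], [-1.0, 0.0, 0.0]]
contact_force: [0.6, 1.4, -0.2]
opening: 0.728
```

Run:
```python
from h import *
s=state(); print(s['clock'],s['ee_pos'],s['opening'],s['joint_positions'].round(2))
c=cam('wrist'); cv2.imwrite('pics/w2.png',c['image']); print(-c['R'].T@c['t'])
for p in [(.545,.206,.049),(.545,.265,.034),(.54,.16,.027)]: print(proj(c,p))
```

```text
2.3 [0.54567338 0.27934066 0.22933236] 0.7283563220919097 [ 0.74  0.37 -0.03 -0.   -1.18 -0.73]
[0.54651821 0.21347873 0.37274535]
[321.59795593  92.79413315]
[321.38272453 157.29764184]
[327.1484198   40.20516716]
```

View pics/w2.png

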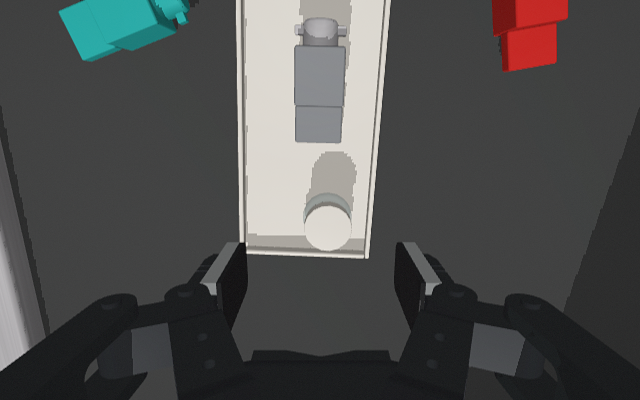

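The wrist view shows the plug clearly. The body's top face spans columns 294–345 and rows 46–106. The grip bar is at rows 107–142, the foot with its pins near (320,30), and jar_b at (327,228). Next I turn these pixels into positions.

Run:
```python
from h import *
c=cam('wrist')
for n,p,z in [('bodyTL',(295,46),.049),('bodyTR',(345,46),.049),('bodyBL',(294,105),.049),('bodyBR',(344,106),.049),('barL',(297,142),.034),('barR',(342,142),.034),('bar start',(319,107),.034),('jarb',(327,228),.05),('pinL',(297,31),.027),('pinR',(344,31),.027)]:
    print(n,onz(c,*p,z).round(4))
t=cam('top'); print('jara',onz(t,317,207,.05),'jarb',onz(t,209,206,.05))
```

```text
bodyTL [0.5658 0.1688 0.049 ]
bodyTR [0.5235 0.1687 0.049 ]
bodyBL [0.5675 0.2172 0.049 ]
bodyBR [0.5234 0.218  0.049 ]
barL [0.5663 0.2513 0.034 ]
barR [0.5237 0.2512 0.034 ]
bar start [0.5455 0.2191 0.034 ]
jarb [0.5377 0.3318 0.05  ]
pinL [0.5652 0.1533 0.027 ]
pinR [0.5232 0.1532 0.027 ]
jara [0.53406021 0.05117788 0.05      ] jarb [0.53722783 0.32943743 0.05      ]
```

The sizes agree: body about 43 × 49 mm, bar 33 mm, foot end at y≈0.145 and bar centre at about (0.545, 0.236). I'll pinch only the last ~10 mm of the bar with light force, so that gravity can swing the plug in the pads.

Emit:
arm_command(moves=[{"x":0,"y":1,"z":-25,"spin":0,"fingers":62},{"x":36,"y":0,"z":0,"spin":0,"fingers":62},{"x":36,"y":0,"z":0,"spin":0,"fingers":62},{"x":36,"y":0,"z":0,"spin":0,"fingers":62},{"x":36,"y":0,"z":0,"spin":0,"fingers":62},{"x":36,"y":0,"z":0,"spin":0,"fingers":62},{"x":0,"y":0,"z":0,"spin":0,"fingers":62}])

```text
clock: 3.03
ee_pos: [0.5402, 0.2617, 0.0502]
eef_rot: [[0.01, -1.0, -0.013], [0.01, -0.013, 1.0], [-1.0, -0.01, 0.01]]
contact_force: [-0.2, -0.2, -1.3]
opening: 0.724
```

Emit:
arm_command(moves=[{"x":0,"y":-5,"z":-8,"spin":-0.7,"fingers":62},{"x":20,"y":0,"z":0,"spin":0,"fingers":62},{"x":15,"y":0,"z":0,"spin":0,"fingers":62},{"x":4,"y":0,"z":0,"spin":0,"fingers":62},{"x":0,"y":0,"z":0,"spin":0,"fingers":62}])

```text
clock: 3.45
ee_pos: [0.5461, 0.2586, 0.0168]
eef_rot: [[0.015, -0.999, -0.034], [0.012, -0.034, 0.999], [-1.0, -0.016, 0.011]]
contact_force: [-0.1, 0.1, 0.1]
opening: 0.727
```

Emit:
arm_command(moves=[{"x":3,"y":1,"z":-5,"spin":2,"fingers":62},{"x":3,"y":0,"z":0,"spin":0,"fingers":62},{"x":0,"y":0,"z":0,"spin":0,"fingers":62}])

```text
clock: 3.7
ee_pos: [0.5472, 0.2567, 0.0161]
eef_rot: [[0.022, -1.0, -0.002], [0.016, -0.002, 1.0], [-1.0, -0.022, 0.016]]
contact_force: [0.3, 1.4, -0.1]
opening: 0.727
```

Emit:
arm_command(moves=[{"x":0,"y":0,"z":0,"spin":0,"fingers":36},{"x":0,"y":0,"z":0,"spin":0,"fingers":36},{"x":0,"y":0,"z":0,"spin":0,"fingers":36},{"x":0,"y":0,"z":0,"spin":0,"fingers":36},{"x":0,"y":0,"z":0,"spin":0,"fingers":36}], grip_force=20)

```text
clock: 4.12
ee_pos: [0.548, 0.258, 0.0195]
eef_rot: [[0.025, -1.0, -0.005], [0.019, -0.005, 1.0], [-1.0, -0.025, 0.019]]
contact_force: [0.2, 0.1, -1.6]
opening: 0.501
```

Emit:
arm_command(moves=[{"x":0,"y":1,"z":-3,"spin":0,"fingers":54},{"x":8,"y":1,"z":-3,"spin":0,"fingers":54},{"x":4,"y":0,"z":0,"spin":0,"fingers":54}])

```text
clock: 4.37
ee_pos: [0.5471, 0.2526, 0.0078]
eef_rot: [[0.028, -1.0, -0.006], [0.021, -0.005, 1.0], [-0.999, -0.028, 0.021]]
contact_force: [-0.6, -0.5, -0.7]
opening: 0.631
```

Run:
```python
from h import *
s=state(); print({k:np.round(v,4) for k,v in s.items()})
c=cam('wrist'); cv2.imwrite('pics/w3.png',c['image'])
```

```text
{'clock': np.float64(4.3667), 'joint_positions': array([ 0.7019,  0.5748, -0.3226,  0.0034, -0.6389, -0.6989]), 'qvel': array([-0.0004,  0.0569, -0.007 ,  0.0134,  0.1033, -0.001 ]), 'effort': array([ 1.21800e-01, -4.34621e+01,  1.34828e+01,  3.00310e+00,
        1.11000e-01,  1.42000e-02]), 'ee_pos': array([0.5471, 0.2526, 0.0078]), 'eef_rot': array([[ 0.0276, -0.9996, -0.0059],
       [ 0.0208, -0.0054,  0.9998],
       [-0.9994, -0.0278,  0.0206]]), 'contact_force': array([-0.5609, -0.4727, -0.668 ]), 'wrist_torque': array([-0.095 ,  0.1029,  0.0106]), 'opening': np.float64(0.6312)}
```

View pics/w3.png

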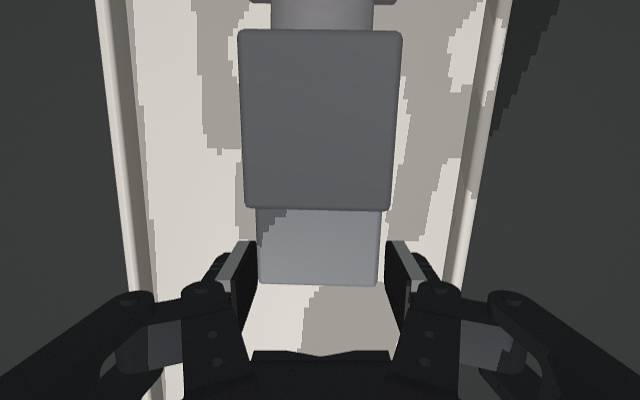

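The view shows the pads on both sides of the bar's end (row 285, columns 257–380), so I close here.

Emit:
arm_command(moves=[{"x":1,"y":0,"z":0,"spin":0,"fingers":34},{"x":1,"y":0,"z":0,"spin":0,"fingers":34},{"x":1,"y":0,"z":0,"spin":0,"fingers":34},{"x":0,"y":0,"z":0,"spin":0,"fingers":34}], grip_force=20)

```text
clock: 4.75
ee_pos: [0.5474, 0.2532, 0.0052]
eef_rot: [[0.027, -1.0, -0.007], [0.019, -0.007, 1.0], [-0.999, -0.027, 0.019]]
contact_force: [-0.3, -2.6, 1.6]
opening: 0.512
```

Emit:
arm_command(moves=[{"x":-10,"y":0,"z":-2,"spin":0,"fingers":34},{"x":-12,"y":0,"z":-4,"spin":0,"fingers":34},{"x":-12,"y":0,"z":-5,"spin":0,"fingers":34}])

```text
clock: 5.0
ee_pos: [0.5444, 0.2402, 0.0373]
eef_rot: [[0.021, -1.0, -0.007], [0.016, -0.006, 1.0], [-1.0, -0.021, 0.016]]
contact_force: [0.1, 0.0, -2.8]
opening: 0.508
```

Run:
```python
from h import *
s=state(); print({k:np.round(v,4) for k,v in s.items()})
c=cam('wrist');d=cam('side'); cv2.imwrite('pics/w4.png',np.hstack([cv2.resize(c['image'],(480,300)),cv2.resize(d['image'][130:250,260:380],(300,300),interpolation=2)]))
```

```text
{'clock': np.float64(5.0), 'joint_positions': array([ 0.688 ,  0.5263, -0.3144,  0.0016, -0.7039, -0.6826]), 'qvel': array([-0.0867, -0.2483,  0.0383, -0.0078, -0.2925,  0.0914]), 'effort': array([  0.5537, -40.8743,  14.0913,   3.3207,   0.2049,  -0.0688]), 'ee_pos': array([0.5444, 0.2402, 0.0373]), 'eef_rot': array([[ 0.0209, -0.9998, -0.0068],
       [ 0.0158, -0.0065,  0.9999],
       [-0.9997, -0.021 ,  0.0157]]), 'contact_force': array([ 0.1072,  0.0355, -2.8076]), 'wrist_torque': array([ 0.0605,  0.0951, -0.001 ]), 'opening': np.float64(0.508)}
```

View pics/w4.png

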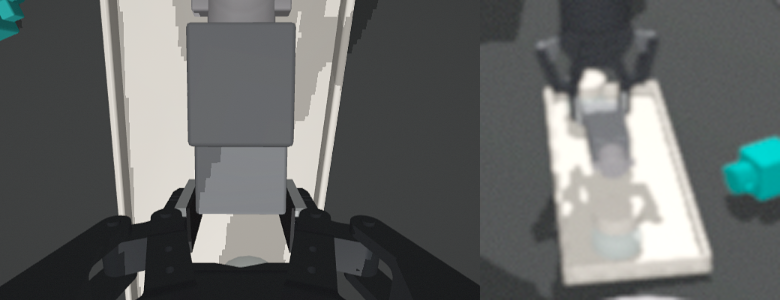

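The view shows the plug lifted but still level: pad friction holds it against gravity. I'll ease the finger opening target up towards the bar width to see whether it slips round.

Emit:
arm_command(moves=[{"x":0,"y":0,"z":0,"spin":0,"fingers":42},{"x":0,"y":0,"z":0,"spin":0,"fingers":43},{"x":0,"y":0,"z":0,"spin":0,"fingers":43}], grip_force=20)

```text
clock: 5.35
ee_pos: [0.546, 0.2402, 0.0404]
eef_rot: [[0.027, -1.0, -0.005], [0.021, -0.004, 1.0], [-0.999, -0.027, 0.02]]
contact_force: [-0.2, 0.1, -3.1]
opening: 0.509
```

```bash
cat > m.py <<'E'
from h import *
import sys
s=state(); print(*[f"{k} {np.round(s[k],4).tolist()}" for k in ['clock','ee_pos','contact_force','wrist_torque','opening']])
c=cam('wrist'); im=c['image']; cv2.imwrite('pics/'+sys.argv[1]+'.png',im)
g=cv2.cvtColor(im,cv2.COLOR_BGR2GRAY)
# vertical profile along plug centre: list edges
for u in (300,320,340):
    p=g[:300,u].astype(int); e=[(v,int(p[v+2]-p[v-2])) for v in range(2,298) if abs(p[v+2]-p[v-2])>18 and abs(p[v+2]-p[v-2])>=max(abs(p[w+2]-p[w-2]) for w in range(max(2,v-4),min(297,v+5)))]
    print(u,e)
E
python3 m.py w5; python3 - <<'E'
E
```

```text
clock 5.35 ee_pos [0.546, 0.2402, 0.0404] contact_force [-0.1574, 0.1436, -3.1127] wrist_torque [0.1153, 0.05, 0.0155] opening 0.5091
300 [(29, -36), (30, -36), (195, 58), (284, 93)]
320 [(29, -43), (195, 55), (284, 35)]
340 [(29, -38), (195, 55), (285, 33)]
```

Emit:
arm_command(moves=[{"x":0,"y":0,"z":0,"spin":0,"fingers":43.3},{"x":0,"y":0,"z":0,"spin":0,"fingers":43.5},{"x":0,"y":0,"z":0,"spin":0,"fingers":43.6}])

```text
clock: 5.65
ee_pos: [0.5454, 0.2401, 0.0391]
eef_rot: [[0.025, -1.0, -0.005], [0.019, -0.004, 1.0], [-1.0, -0.025, 0.019]]
contact_force: [-0.2, -0.5, -2.0]
opening: 0.517
```

```bash
python3 m.py w6
```

```text
clock 5.65 ee_pos [0.5454, 0.2401, 0.0391] contact_force [-0.1943, -0.4542, -1.9601] wrist_torque [0.0636, 0.0548, 0.0202] opening 0.5171
300 [(32, -39), (192, 57), (284, 88), (285, 88)]
320 [(32, -47), (192, 57), (284, 31)]
340 [(32, -39), (191, 45), (284, 31)]
```

The body edges moved (row 29→32, 195→192), so the plug has begun to pivot. I'll hold this light grip and raise.

Emit:
arm_command(moves=[{"x":-5,"y":0,"z":-2,"spin":0,"fingers":43.7},{"x":-5,"y":0,"z":-2,"spin":0,"fingers":43.7},{"x":-5,"y":0,"z":-2,"spin":0,"fingers":43.7},{"x":0,"y":0,"z":0,"spin":0,"fingers":43.7}])

```text
clock: 6.03
ee_pos: [0.5448, 0.2331, 0.0549]
eef_rot: [[0.024, -1.0, -0.006], [0.018, -0.005, 1.0], [-1.0, -0.024, 0.018]]
contact_force: [-0.8, -0.9, -2.3]
opening: 0.511
```

```bash
python3 m.py w7
```

```text
clock 6.0333 ee_pos [0.5448, 0.2331, 0.0549] contact_force [-0.7972, -0.8598, -2.2945] wrist_torque [0.0512, 0.0718, 0.0358] opening 0.511
300 [(31, -50), (56, -37), (173, -21), (174, -21), (182, 59), (188, -44), (274, 49), (282, 102)]
320 [(24, -49), (56, -42), (170, 40), (188, -43), (274, 45), (282, 41)]
340 [(28, -47), (56, -39), (170, 40), (188, -42), (274, 40), (282, 41)]
```

Emit:
arm_command(moves=[{"x":-6,"y":0,"z":-4,"spin":0,"fingers":43.7},{"x":-6,"y":0,"z":-4,"spin":0,"fingers":43.7},{"x":-6,"y":0,"z":-4,"spin":0,"fingers":43.7},{"x":-6,"y":0,"z":-4,"spin":0,"fingers":43.7},{"x":0,"y":0,"z":0,"spin":0,"fingers":43.7}])

```text
clock: 6.5
ee_pos: [0.544, 0.2149, 0.0811]
eef_rot: [[0.024, -1.0, -0.005], [0.018, -0.005, 1.0], [-1.0, -0.024, 0.018]]
contact_force: [0.3, 0.5, -2.6]
opening: 0.513
```

```bash
python3 m.py w8
python3 - <<'E'
import cv2,numpy as np
from h import *
d=cam('side');t=cam('top')
o=np.hstack([cv2.resize(cv2.imread('pics/w8.png'),(480,300)),cv2.resize(d['image'][130:250,260:380],(300,300),interpolation=2)])
cv2.imwrite('pics/w8b.png',o)
E
```

```text
clock 6.5 ee_pos [0.544, 0.2149, 0.0811] contact_force [0.3161, 0.4796, -2.6118] wrist_torque [0.1515, 0.0027, -0.0189] opening 0.5126
300 [(81, -64), (89, -27), (168, 42), (184, -60), (266, 35), (284, 93)]
320 [(75, -52), (89, -37), (167, 42), (186, -61), (266, 36), (282, 32), (284, 32)]
340 [(80, -57), (89, -28), (167, 43), (183, -59), (185, -59), (266, 35), (283, 33)]
```

View pics/w8b.png

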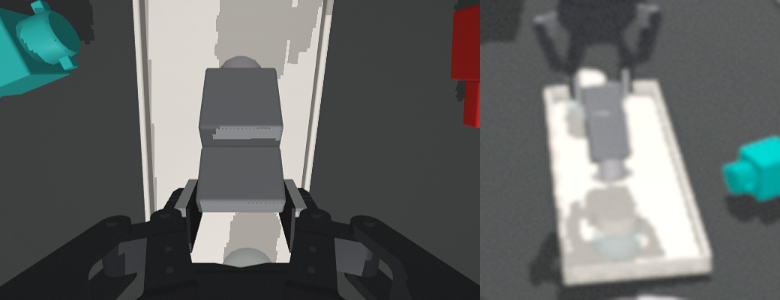

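The plug is now about 40–45° over and hanging in the pads. I'll loosen a touch more.

Emit:
arm_command(moves=[{"x":-5,"y":0,"z":-3,"spin":0,"fingers":43.8},{"x":-5,"y":0,"z":-3,"spin":0,"fingers":43.8},{"x":0,"y":0,"z":-2,"spin":0,"fingers":43.85},{"x":0,"y":0,"z":0,"spin":0,"fingers":43.85}])

```text
clock: 6.98
ee_pos: [0.5428, 0.2065, 0.0897]
eef_rot: [[0.02, -1.0, -0.006], [0.016, -0.006, 1.0], [-1.0, -0.02, 0.016]]
contact_force: [-0.1, -0.6, -2.9]
opening: 0.515
```

```bash
python3 m.py w9
```

```text
clock 6.9833 ee_pos [0.5428, 0.2065, 0.0897] contact_force [-0.0517, -0.604, -2.8887] wrist_torque [-0.0206, 0.0561, -0.0244] opening 0.515
300 [(131, -91), (132, -91), (259, 43), (283, 85)]
320 [(127, -64), (259, 41), (283, 25)]
340 [(132, -92), (259, 39), (284, 33)]
```

Emit:
arm_command(moves=[{"x":-4,"y":0,"z":-2,"spin":0,"fingers":43.9},{"x":-4,"y":0,"z":-2,"spin":0,"fingers":43.9},{"x":0,"y":0,"z":0,"spin":0,"fingers":43.9}])

```text
clock: 7.28
ee_pos: [0.5423, 0.2019, 0.0976]
eef_rot: [[0.019, -1.0, -0.006], [0.015, -0.006, 1.0], [-1.0, -0.019, 0.015]]
contact_force: [0.3, 0.2, -1.0]
opening: 0.515
```

```bash
python3 m.py w10
python3 - <<'E'
from h import *
d=cam('side')
o=np.hstack([cv2.resize(cv2.imread('pics/w10.png'),(480,300)),cv2.resize(d['image'][130:250,260:380],(300,300),interpolation=2)])
cv2.imwrite('pics/w10b.png',o)
E
```

```text
clock 7.2833 ee_pos [0.5423, 0.2019, 0.0976] contact_force [0.3089, 0.2123, -1.0401] wrist_torque [0.0406, 0.0303, 0.0253] opening 0.5148
300 [(41, 51), (70, -54), (161, -101), (183, 24), (215, -29), (216, -29), (251, 45), (280, 83)]
320 [(161, -100), (184, 25), (217, -30), (250, 44), (279, 72)]
340 [(161, -102), (183, 24), (215, -30), (217, -30), (251, 41), (280, 27)]
```

View pics/w10b.png

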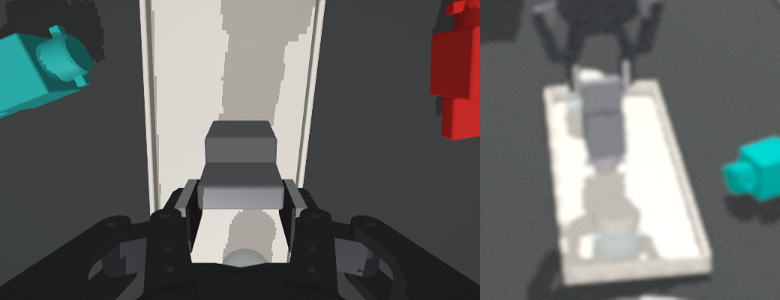

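```bash
cat > tilt.py <<'E'
from h import *
import sys
from scipy.optimize import least_squares
# rows at u=320 : list "row:z:w"
c=cam('wrist'); s=state(); pts=[tuple(map(float,a.split(':'))) for a in sys.argv[1:]]
x=s['ee_pos'][0]
def P(q,z,w): # q: y0,z0 of bar-end centre, th tilt from vertical (top toward +y)
    a=np.array([0,np.sin(q[2]),np.cos(q[2])]); b=np.array([0,-np.cos(q[2]),np.sin(q[2])])
    return np.array([x,q[0],q[1]])+a*(z-107)/1e3+b*w/1e3
r=least_squares(lambda q:[proj(c,P(q,z,w))[1]-v for v,z,w in pts],[s['ee_pos'][1],s['ee_pos'][2]+.02,.5])
q=r.x; print('res',r.fun.round(1),'tilt deg',np.degrees(q[2]),'foot centre',P(q,0,0),'low corner',P(q,0,-13),'bar90',P(q,90,0))
E
python3 tilt.py 161:23:22 184:73:22 217:73:7 250:107:7 279.5:107:-7
```

```text
res [-0.2  1.5 -1.3 -1.1  1.1] tilt deg 3.0598253652057146 foot centre [0.54193345 0.19173733 0.00643505] low corner [0.54193345 0.2047188  0.00574113] bar90 [0.54193345 0.19654141 0.09630675]
```

The fit gives a tilt of only 3° with the foot within about 1 mm of the lane floor. The pads hold just the bar's top end. I'll nudge over it, press lightly and let go.

Emit:
arm_command(moves=[{"x":2,"y":0,"z":-3,"spin":0,"fingers":43.9},{"x":1,"y":0,"z":0,"spin":0,"fingers":44.2},{"x":0,"y":0,"z":0,"spin":0,"fingers":45},{"x":0,"y":0,"z":0,"spin":0,"fingers":50},{"x":0,"y":0,"z":0,"spin":0,"fingers":56},{"x":-2,"y":0,"z":0,"spin":0,"fingers":60},{"x":-2,"y":0,"z":0,"spin":0,"fingers":60}])

```text
clock: 8.02
ee_pos: [0.5433, 0.1993, 0.0988]
eef_rot: [[0.021, -1.0, -0.008], [0.015, -0.007, 1.0], [-1.0, -0.021, 0.015]]
contact_force: [-0.7, -1.1, 0.4]
opening: 0.699
```

```bash
python3 m.py w11
python3 - <<'E'
from h import *
d=cam('side')
o=np.hstack([cv2.resize(cv2.imread('pics/w11.png'),(480,300)),cv2.resize(d['image'][130:250,260:380],(300,300),interpolation=2)])
cv2.imwrite('pics/w11b.png',o)
E
```

```text
clock 8.0167 ee_pos [0.5433, 0.1993, 0.0988] contact_force [-0.6569, -1.133, 0.4158] wrist_torque [-0.0028, 0.0728, -0.0025] opening 0.6995
300 [(50, 51), (77, -51), (79, -51), (155, -100), (156, -100), (173, 26), (203, -32), (231, 46), (260, 73)]
320 [(155, -103), (173, 28), (205, -31), (231, 44), (261, 85), (283, -61)]
340 [(155, -103), (173, 27), (205, -32), (231, 42), (261, 82), (282, -57)]
```

View pics/w11b.png

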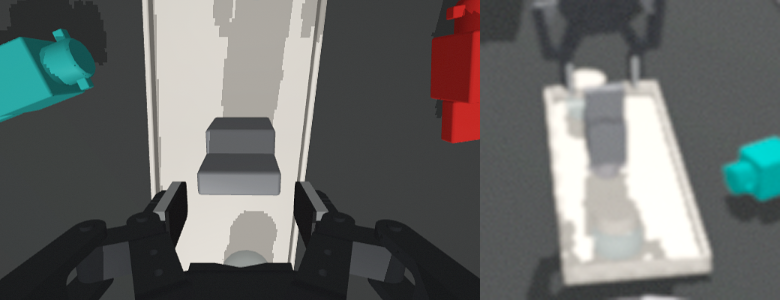

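The plug stands upright and released in the lane between the jars; the bar's end face is at rows 231–261. Now I measure its pose, and locate the port in the top view.

```bash
python3 tilt.py 155:23:22 173:73:22 205:73:7 231:107:7 261:107:-7
python3 - <<'E'
from h import *
c=cam('wrist'); im=c['image']; g=cv2.cvtColor(im,cv2.COLOR_BGR2GRAY).astype(int)
# bar end face left/right edges at row 246, and slopes of edges
for v in (236,246,256):
    e=[(u,g[v,u+2]-g[v,u-2]) for u in range(240,400) if abs(g[v,u+2]-g[v,u-2])>25]; print(v,e[:4],e[-4:])
for u in range(280,361,20):
    p=g[:,u]; print(u,[a+int(np.argmax([abs(p[v+2]-p[v-2]) for v in range(a,b)])) for a,b in((220,240),(250,270))])
# port in top view: dark hole in bright boss
t=cam('top'); im=t['image']; cv2.imwrite('pics/t2.png',im)
g=cv2.cvtColor(im,cv2.COLOR_BGR2GRAY)
roi=g[190:240,405:460]; 
m=np.zeros_like(g); m[190:240,405:460]=(roi<150)
n,l,st,ce=cv2.connectedComponentsWithStats(m.astype(np.uint8))
for i in range(1,n):
    if st[i,4]>40: print('dark',st[i],ce[i],onz(t,*ce[i],.12))
b=np.zeros_like(g); b[185:245,400:465]=g[185:245,400:465]>215
k=max(cv2.findContours(b,0,2)[0],key=cv2.contourArea); e=cv2.fitEllipse(k); print('boss',e,onz(t,*e[0],.12))
E
```

```text
res [ 0.   1.1 -1.3 -0.7  0.8] tilt deg 1.2925419680041081 foot centre [0.54340256 0.18791872 0.00096247] low corner [0.54340256 0.20091541 0.00066923] bar90 [0.54340256 0.18994887 0.09093957]
236 [(262, np.int64(-135)), (263, np.int64(-100)), (264, np.int64(-93)), (265, np.int64(-90))] [(395, np.int64(-111)), (396, np.int64(-103)), (397, np.int64(-113)), (399, np.int64(103))]
246 [(240, np.int64(-74)), (241, np.int64(-54)), (246, np.int64(77)), (247, np.int64(207))] [(392, np.int64(-200)), (393, np.int64(-197)), (394, np.int64(-204)), (395, np.int64(-51))]
256 [(247, np.int64(128)), (248, np.int64(203)), (249, np.int64(203)), (250, np.int64(188))] [(391, np.int64(-205)), (392, np.int64(-195)), (393, np.int64(-198)), (394, np.int64(-117))]
280 [230, 260]
300 [231, 260]
320 [231, 260]
340 [231, 260]
360 [231, 261]
dark [424 204  12  19 159] [429.55974843 212.71069182] [ 0.51503615 -0.21797907  0.12      ]
dark [409 211  14  20  80] [413.5375 220.8   ] [ 0.49580123 -0.1792874   0.12      ]
boss ((430.0082092285156, 212.68576049804688), (30.292110443115234, 31.92626953125), 151.8094024658203) [ 0.51509348 -0.21905268  0.12      ]
```

Emit:
arm_command(moves=[{"x":0,"y":0,"z":-9,"spin":0,"fingers":58},{"x":12,"y":0,"z":-1,"spin":0,"fingers":58},{"x":10,"y":0,"z":0,"spin":0,"fingers":58}])

```text
clock: 8.52
ee_pos: [0.545, 0.1893, 0.078]
eef_rot: [[0.025, -1.0, -0.009], [0.018, -0.008, 1.0], [-1.0, -0.025, 0.018]]
contact_force: [0.4, -0.1, 0.1]
opening: 0.679
```

Emit:
arm_command(moves=[{"x":2,"y":0,"z":0,"spin":0.5,"fingers":30},{"x":1,"y":0,"z":0,"spin":0,"fingers":30},{"x":0.5,"y":0,"z":0,"spin":0,"fingers":30},{"x":0,"y":0,"z":0,"spin":0,"fingers":30}], grip_force=70)

```text
clock: 8.85
ee_pos: [0.5441, 0.1881, 0.0744]
eef_rot: [[0.022, -1.0, 0.002], [0.016, 0.002, 1.0], [-1.0, -0.022, 0.016]]
contact_force: [1.1, -0.5, -2.7]
opening: 0.502
```

Emit:
arm_command(moves=[{"x":-15,"y":0,"z":0,"spin":0,"fingers":30},{"x":-25,"y":0,"z":0,"spin":0,"fingers":30},{"x":-35,"y":0,"z":0,"spin":0,"fingers":30},{"x":-35,"y":0,"z":0,"spin":0,"fingers":30},{"x":-35,"y":0,"z":0,"spin":0,"fingers":30}])

```text
clock: 9.27
ee_pos: [0.5337, 0.1814, 0.2101]
eef_rot: [[-0.008, -1.0, 0.007], [0.001, 0.007, 1.0], [-1.0, 0.008, 0.001]]
contact_force: [1.0, -0.5, -3.4]
opening: 0.501
```

Run:
```python
from h import *
s=state(); print({k:np.round(v,4) for k,v in s.items()})
c=cam('wrist'); cv2.imwrite('pics/w12.png',c['image']); t=cam('top'); cv2.imwrite('pics/t12.png',t['image'])
g=cv2.cvtColor(c['image'],cv2.COLOR_BGR2GRAY).astype(int)
for u in (290,320,350): 
    p=g[:300,u]; print(u,[(v,int(p[v+2]-p[v-2])) for v in range(100,296) if abs(p[v+2]-p[v-2])>22 and abs(p[v+2]-p[v-2])>=max(abs(p[w+2]-p[w-2]) for w in range(v-4,v+5) if w<297)])
```

```text
{'clock': np.float64(9.2667), 'joint_positions': array([ 0.6123,  0.3008, -0.1707, -0.0054, -1.1052, -0.6165]), 'qvel': array([-5.7000e-03, -3.6690e-01,  6.0550e-01, -7.0000e-04, -1.0034e+00,
       -3.3000e-03]), 'effort': array([-1.92600e-01, -3.48386e+01,  1.75467e+01,  4.29860e+00,
        5.21600e-01,  1.80000e-03]), 'ee_pos': array([0.5337, 0.1814, 0.2101]), 'eef_rot': array([[-7.600e-03, -9.999e-01,  6.600e-03],
       [ 6.000e-04,  6.600e-03,  1.000e+00],
       [-1.000e+00,  7.600e-03,  5.000e-04]]), 'contact_force': array([ 0.9838, -0.501 , -3.3535]), 'wrist_torque': array([ 0.0191, -0.1489,  0.036 ]), 'opening': np.float64(0.5008)}
290 [(183, -154), (211, 25), (247, -30), (248, -30), (291, 44)]
320 [(183, -151), (184, -151), (211, 27), (247, -32), (290, 42)]
350 [(183, -153), (211, 27), (247, -32), (290, 37)]
```

Plug is held (3.3 N on the wrist, fingers 43 mm apart). Next I carry it towards the port.

Emit:
arm_command(moves=[{"x":-15,"y":-2,"z":-35,"spin":0,"fingers":30},{"x":-15,"y":-2,"z":-37,"spin":0,"fingers":30},{"x":0,"y":-2,"z":-40,"spin":0,"fingers":30},{"x":0,"y":-2,"z":-40,"spin":0,"fingers":30},{"x":0,"y":-2,"z":-40,"spin":0,"fingers":30},{"x":0,"y":0,"z":-40,"spin":0,"fingers":30},{"x":0,"y":0,"z":-40,"spin":0,"fingers":30},{"x":0,"y":0,"z":-40,"spin":0,"fingers":30}])

```text
clock: 10.03
ee_pos: [0.544, -0.1334, 0.2368]
eef_rot: [[-0.002, -1.0, -0.007], [0.011, -0.007, 1.0], [-1.0, 0.002, 0.011]]
contact_force: [1.8, 0.1, -3.2]
opening: 0.506
```

Emit:
arm_command(moves=[{"x":0,"y":0,"z":0,"spin":7.1,"fingers":30},{"x":0,"y":0,"z":0,"spin":7.1,"fingers":30},{"x":0,"y":0,"z":0,"spin":7.1,"fingers":30},{"x":0,"y":0,"z":0,"spin":7.1,"fingers":30},{"x":0,"y":0,"z":0,"spin":0,"fingers":30}])

```text
clock: 10.45
ee_pos: [0.5381, -0.144, 0.2274]
eef_rot: [[-0.017, -0.876, 0.483], [0.013, 0.482, 0.876], [-1.0, 0.021, 0.003]]
contact_force: [0.3, 0.5, -1.7]
opening: 0.504
```

Run:
```python
from h import *
s=state(); print({k:np.round(v,4).tolist() for k,v in s.items()})
c=cam('wrist'); cv2.imwrite('pics/w13.png',c['image']); print('port px',proj(c,(.515,-.2185,.12)), -c['R'].T@c['t'])
```

```text
{'clock': 10.45, 'joint_positions': [0.022, 0.2824, -0.1479, -0.0146, -1.1572, -0.5196], 'qvel': [-0.0119, 0.0177, -0.0249, -0.0075, 0.0061, 0.0831], 'effort': [-0.1079, -35.0465, 19.4659, 4.4689, -0.0496, -0.6116], 'ee_pos': [0.5381, -0.144, 0.2274], 'eef_rot': [[-0.0169, -0.8756, 0.4827], [0.013, 0.4825, 0.8758], [-0.9998, 0.0211, 0.0032]], 'contact_force': [0.347, 0.4826, -1.7129], 'wrist_torque': [-0.0478, -0.0904, -0.0024], 'opening': 0.5035}
port px [294.48102501  84.69573398] [ 0.50977899 -0.20359443  0.37062767]
```

View pics/w13.png

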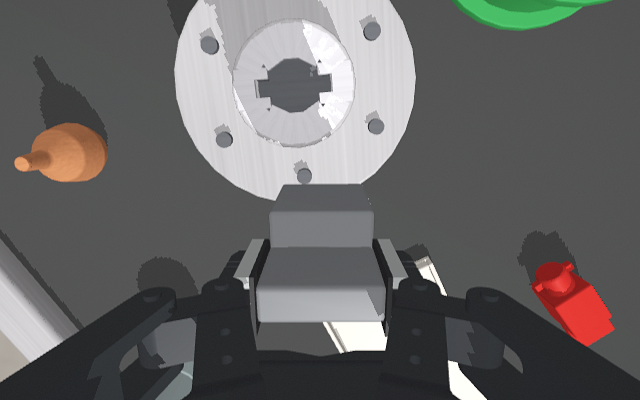

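The wrist view shows the steel port at about (294,84), with its slot ends near (257,88) and (331,83). The plug hangs level in front of it, and the bulb, at (65,155), is well clear. Now I measure the port centre and slot angle against the plug in this view.

```bash
cat > port.py <<'E'
from h import *
c=cam('wrist'); g=cv2.cvtColor(c['image'],cv2.COLOR_BGR2GRAY); s=state()
# rectify plate plane z=.12 to metric view, 4 px/mm, around the nominal port
P0=np.array([.515,-.2185]); S=4; W=100
src=np.float32([proj(c,(P0[0]+a/1e3,P0[1]+b/1e3,.12)) for a,b in((-W/2,-W/2),(W/2,-W/2),(W/2,W/2),(-W/2,W/2))])
dst=np.float32([(0,0),(W*S,0),(W*S,W*S),(0,W*S)])
r=cv2.warpPerspective(g,cv2.getPerspectiveTransform(src,dst),(W*S,W*S)); cv2.imwrite('pics/rect.png',r)
m=(cv2.GaussianBlur(r,(5,5),0)<125).astype(np.uint8); m=cv2.morphologyEx(m,cv2.MORPH_OPEN,np.ones((7,7)))
n,l,st,ce=cv2.connectedComponentsWithStats(m); yy,xx=np.mgrid[:W*S,:W*S]
i=max((i for i in range(1,n) if abs(ce[i][0]-200)<60 and abs(ce[i][1]-200)<60),key=lambda i:st[i,4])
k=max(cv2.findContours((l==i).astype(np.uint8),0,2)[0],key=cv2.contourArea)
box=cv2.minAreaRect(k); print('hole box mm',np.array(box[0])/S-W/2,np.array(box[1])/S,box[2],'area',st[i,4]/S**2, '(expect',np.pi*17.5**2+2*12*8.8,')')
p=k[:,0,:]/S-W/2; d=p-p.mean(0); rad=np.hypot(*d.T)
far=p[rad>22]; A=far[far[:,0]>p.mean(0)[0]].mean(0); B=far[far[:,0]<=p.mean(0)[0]].mean(0)
print('slot ends',A,B,'len',np.hypot(*(A-B)),'centre',P0+(A+B)/2e3,'slot yaw',np.degrees(np.arctan2(*(A-B)[::-1])))
ye=np.degrees(np.arctan2(s['eef_rot'][1,1],s['eef_rot'][0,1])); print('tool y yaw',ye,'tcp',s['ee_pos'])
# boss rim
mb=(r>150).astype(np.uint8)
E
python3 port.py
```

```text
hole box mm [0.53132248 0.07220459] [45.79869843 34.29971695] 5.90614128112793 area 1124.0625 (expect 1173.3127501618742 )
slot ends [21.84210526 -9.13157895] [-21.48275862  10.10344828] len 47.402849100368805 centre [ 0.51517967 -0.21801407] slot yaw -23.939881774670003
tool y yaw 151.48084060960147 tcp [ 0.53824438 -0.14369406  0.22765005]
```

```bash
python3 - <<'E'
from h import *
import subprocess
c=cam('wrist'); 
g=cv2.cvtColor(c['image'],cv2.COLOR_BGR2GRAY).astype(int)
def ve(u,a,b): p=g[:,u]; v=a+int(np.argmax([abs(p[w+2]-p[w-2]) for w in range(a,b)])); return v
def he(v,a,b): p=g[v]; return a+int(np.argmax([abs(p[w+2]-p[w-2]) for w in range(a,b)]))
for u in range(290,361,15): print(u,[ve(u,170,195),ve(u,200,222),ve(u,236,256),ve(u,276,296),ve(u,312,332)])
E
python3 tilt.py 0:0:0 2>/dev/null | tail -0; cat pics/rect.png | wc -c
```

```text
290 [183, 211, 246, 289, 321]
305 [185, 211, 246, 290, 321]
320 [184, 211, 246, 290, 321]
335 [184, 211, 246, 290, 322]
350 [183, 211, 246, 290, 322]
53352
```

Run:
```python
from h import *
r=cv2.imread('pics/rect.png',0).astype(float); S=4
r=cv2.GaussianBlur(r,(3,3),0)
cx,cy=200+.4*S,200+.3*S
for R in (15,19.5,21,22.5,24,25.5,27):
    a=np.radians(np.arange(0,360,2)); v=cv2.remap(r.astype(np.float32),(cx+R*S*np.cos(a)).astype(np.float32)[None],(cy+R*S*np.sin(a)).astype(np.float32)[None],1)[0]
    i=np.r_[-35:0]; print(R,'-70..0:',v[-35:].astype(int).tolist()); print('   110..180:',v[55:91].astype(int).tolist())
# radial profile along hole edge, away from slots
for ang in range(30,120,15):
    for o in (0,180):
        a=np.radians(ang+o); R=np.arange(12,24,.5); v=cv2.remap(r.astype(np.float32),(cx+R*S*np.cos(a)).astype(np.float32)[None],(cy+R*S*np.sin(a)).astype(np.float32)[None],1)[0]
        print(ang+o,R[np.argmax(np.abs(np.diff(v)))],end=' ')
```

```text
15 -70..0: [93, 93, 93, 93, 93, 92, 92, 92, 93, 93, 93, 93, 92, 92, 92, 91, 91, 91, 91, 92, 93, 93, 93, 93, 93, 93, 92, 92, 92, 93, 94, 94, 94, 94, 94]
   110..180: [93, 93, 93, 93, 93, 93, 92, 92, 92, 93, 93, 94, 94, 95, 94, 94, 93, 93, 93, 93, 94, 94, 94, 94, 94, 93, 92, 91, 91, 91, 92, 93, 94, 93, 93, 93]
19.5 -70..0: [199, 200, 199, 192, 175, 155, 125, 100, 111, 142, 169, 189, 199, 196, 153, 96, 77, 87, 92, 92, 92, 93, 93, 93, 93, 93, 92, 92, 93, 92, 91, 100, 168, 196, 198]
   110..180: [198, 199, 204, 202, 188, 154, 180, 235, 244, 239, 245, 246, 245, 239, 205, 115, 91, 93, 93, 93, 93, 94, 95, 94, 93, 93, 91, 90, 91, 88, 90, 147, 211, 241, 247, 234]
21 -70..0: [199, 199, 199, 200, 202, 190, 172, 185, 198, 200, 201, 201, 201, 202, 188, 139, 83, 82, 92, 92, 91, 93, 94, 94, 93, 93, 92, 93, 94, 92, 90, 148, 192, 196, 197]
   110..180: [198, 223, 247, 240, 209, 237, 249, 246, 246, 247, 245, 244, 244, 244, 236, 170, 88, 92, 94, 93, 94, 93, 94, 94, 94, 92, 91, 90, 90, 85, 114, 196, 242, 248, 247, 246]
22.5 -70..0: [199, 199, 200, 203, 195, 176, 194, 197, 197, 198, 199, 201, 200, 201, 20
[... 800 characters left out ...]
3, 197, 199, 198, 196]
   110..180: [254, 255, 255, 253, 250, 254, 255, 254, 252, 252, 253, 251, 252, 254, 254, 246, 222, 170, 172, 188, 198, 211, 206, 204, 211, 208, 198, 181, 168, 172, 220, 250, 254, 252, 254, 255]
27 -70..0: [198, 199, 201, 201, 200, 198, 196, 198, 199, 201, 200, 200, 197, 198, 199, 200, 188, 143, 153, 164, 168, 174, 187, 188, 182, 179, 169, 165, 150, 163, 192, 197, 199, 199, 196]
   110..180: [249, 254, 252, 246, 248, 254, 255, 253, 251, 250, 253, 253, 249, 250, 245, 242, 243, 245, 245, 244, 246, 247, 247, 247, 245, 244, 244, 246, 248, 248, 247, 247, 250, 251, 255, 254]
30 17.5 210 17.0 45 17.5 225 17.0 60 17.0 240 17.0 75 17.5 255 17.0 90 17.0 270 17.5 105 17.0 285 17.5
```

Port centre is (0.5154, −0.2182) and the slot yaw is −24.3°, with slot width and hole radius matching the given sizes. Now the plug's axis in the same camera.

```bash
cat > fit.py <<'E'
from h import *
import sys
from scipy.optimize import least_squares
c=cam('wrist'); s=state(); R=s['eef_rot']; T=s['ee_pos']
pts=[tuple(map(float,a.split(':'))) for a in sys.argv[1:]]
# tool frame: axis up = -x, h = tool z; camera sits at tool -z, so w points to -z
def P(q,z,w):
    a=np.array([-np.cos(q[2]),0,np.sin(q[2])]); b=np.array([-np.sin(q[2]),0,-np.cos(q[2])])
    return T+R@(np.array([q[1],0,q[0]])+a*(z-107)/1e3+b*w/1e3)
r=least_squares(lambda q:[proj(c,P(q,z,w))[1]-v for v,z,w in pts],[0,-.03,0])
q=r.x; f=P(q,0,0); ax=P(q,107,0)-f; ax/=np.linalg.norm(ax)
print('res',r.fun.round(1),'q',q.round(4),'foot',f.round(4),'axis',ax.round(4))
d=np.array([.5154,-.2182,.12])-f; print('foot->port in tool axes mm',(R.T@d*1e3).round(1),'world',d.round(4))
ye=np.degrees(np.arctan2(R[1,1],R[0,1])); print('spin needed',ye-(180-24.3),'tcp',T.round(4),'tool x',R[:,0].round(4),'F',s['contact_force'].round(1))
E
python3 fit.py 184:23:22 211:73:22 246:73:7 290:107:7 321.5:107:-7
```

```text
res [-1.1  2.  -0.2 -2.2  1.4] q [ 0.0027 -0.0338  0.0345] foot [ 0.5375 -0.1434  0.1558] axis [0.0308 0.0179 0.9994]
foot->port in tool axes mm [ 35.1 -16.9 -76.4] world [-0.0221 -0.0748 -0.0358]
spin needed -4.229070923403043 tcp [ 0.5391 -0.1435  0.2289] tool x [-0.0143  0.0124 -0.9998] F [ 0.2 -0.4 -2.7]
```

Emit:
arm_command(moves=[{"x":0,"y":0,"z":0,"spin":-4.2,"fingers":30},{"x":0,"y":-10,"z":-36,"spin":0,"fingers":30},{"x":0,"y":-8,"z":-38,"spin":0,"fingers":30},{"x":0,"y":0,"z":0,"spin":0,"fingers":30}])

```text
clock: 11.03
ee_pos: [0.5269, -0.2175, 0.2286]
eef_rot: [[-0.012, -0.918, 0.395], [0.012, 0.395, 0.918], [-1.0, 0.016, 0.006]]
contact_force: [1.2, 1.3, -1.6]
opening: 0.505
```

```bash
cat > go.py <<'E'
from h import *
s=state(); R=s['eef_rot']; T=s['ee_pos']; f=T+R@np.array([.0694,0,.0013]); pa=R@np.array([-1,0,.013])
d=np.array([.5154,-.2182,.12])-f
ye=np.degrees(np.arctan2(R[1,1],R[0,1]))
print('clk',s['clock'].round(2),'tcp',T.round(4),'foot rel port mm',(-d*1e3).round(1),'move in tool mm',(R.T@d*1e3).round(1),'spin',(ye-155.7+180)%360-180,'axis',pa.round(3),'F',s['contact_force'].round(1),'M',s['wrist_torque'].round(2),'op',s['opening'].round(3),'q',s['joint_positions'].round(2))
E
python3 go.py
```

```text
Traceback (most recent call last):
  File "go.py", line 5, in <module>
    print('clk',s['clock'].round(2),'tcp',T.round(4),'foot rel port mm',(-d*1e3).round(1),'move in tool mm',(R.T@d*1e3).round(1),'spin',(ye-155.7+180)%360-180,'axis',pa.round(3),'F',s['contact_force'].round(1),'M',s['wrist_torque'].round(2),'op',s['opening'].round(3),'q',s['joint_positions'].round(2))
                ^^^^^^^^^^^^^^^^
AttributeError: 'float' object has no attribute 'round'
```

```bash
sed -i "s/s\['clock'\].round(2)/round(s['clock'],2)/; s/s\['opening'\].round(3)/round(float(s['opening']),3)/" go.py; python3 go.py
```

```text
clk 11.03 tcp [ 0.5269 -0.2175  0.2286] foot rel port mm [11.2  2.8 39.2] move in tool mm [39.3  8.6 -7.2] spin 1.0111037661811508 axis [ 0.017 -0.     1.   ] F [ 1.2  1.3 -1.6] M [ 0.06 -0.11 -0.03] op 0.505 q [-0.11  0.3  -0.12 -0.01 -1.16 -0.29]
```

Emit:
arm_command(moves=[{"x":0,"y":8.5,"z":-7,"spin":1,"fingers":30},{"x":14,"y":0,"z":0,"spin":0,"fingers":30},{"x":14,"y":0,"z":0,"spin":0,"fingers":30},{"x":0,"y":0,"z":0,"spin":0,"fingers":30}])

```text
clock: 11.37
ee_pos: [0.5142, -0.2216, 0.2009]
eef_rot: [[-0.01, -0.911, 0.413], [0.012, 0.413, 0.911], [-1.0, 0.014, 0.007]]
contact_force: [-0.4, 0.5, -2.6]
opening: 0.506
```

```bash
python3 go.py
```

```text
clk 11.37 tcp [ 0.5142 -0.2216  0.2009] foot rel port mm [-1.3 -1.4 11.5] move in tool mm [11.5 -0.8  1.7] spin -0.08258743499817456 axis [ 0.015 -0.     1.   ] F [-0.4  0.5 -2.6] M [ 0.05  0.09 -0.03] op 0.506 q [-0.12  0.31 -0.19 -0.01 -1.09 -0.3 ]
```

Emit:
arm_command(moves=[{"x":3,"y":-0.8,"z":1.7,"spin":0,"fingers":30},{"x":4,"y":0,"z":0,"spin":0,"fingers":30},{"x":3,"y":0,"z":0,"spin":0,"fingers":30}])

```text
clock: 11.62
ee_pos: [0.5158, -0.2195, 0.1924]
eef_rot: [[-0.007, -0.912, 0.411], [0.011, 0.411, 0.912], [-1.0, 0.011, 0.007]]
contact_force: [1.7, -0.4, -2.8]
opening: 0.503
```

```bash
python3 go.py
```

```text
clk 11.62 tcp [ 0.5158 -0.2195  0.1924] foot rel port mm [0.4 0.7 3. ] move in tool mm [ 3.   0.1 -0.8] spin 0.05778643466257449 axis [0.013 0.001 1.   ] F [ 1.7 -0.4 -2.8] M [-0.06 -0.03 -0.01] op 0.503 q [-0.12  0.31 -0.2  -0.01 -1.07 -0.3 ]
```

Aligned to within 1 mm and 3 mm above the plate. I'll descend in small steps and watch the force.

Emit:
arm_command(moves=[{"x":3,"y":0,"z":-0.6,"spin":0,"fingers":30},{"x":3,"y":0,"z":0,"spin":0,"fingers":30},{"x":3,"y":0,"z":0,"spin":0,"fingers":30}])

```text
clock: 11.87
ee_pos: [0.5166, -0.2194, 0.1838]
eef_rot: [[-0.004, -0.912, 0.409], [0.011, 0.409, 0.912], [-1.0, 0.008, 0.008]]
contact_force: [0.9, -0.5, -2.5]
opening: 0.504
```

```bash
python3 go.py
```

```text
clk 11.87 tcp [ 0.5166 -0.2194  0.1838] foot rel port mm [ 1.4  0.7 -5.5] move in tool mm [-5.5  1.  -1.2] spin 0.15230674166480185 axis [0.01  0.001 1.   ] F [ 0.9 -0.5 -2.5] M [ 0.08 -0.07 -0.01] op 0.504 q [-0.12  0.32 -0.21 -0.01 -1.05 -0.3 ]
```

Emit:
arm_command(moves=[{"x":3,"y":0.8,"z":-0.8,"spin":0,"fingers":30},{"x":3,"y":0,"z":0,"spin":0,"fingers":30},{"x":3,"y":0,"z":0,"spin":0,"fingers":30}], grip_force=90)

```text
clock: 12.12
ee_pos: [0.5166, -0.2194, 0.1747]
eef_rot: [[-0.001, -0.913, 0.409], [0.011, 0.409, 0.913], [-1.0, 0.006, 0.009]]
contact_force: [-0.3, 0.6, -2.9]
opening: 0.498
```

```bash
python3 go.py
```

```text
clk 12.12 tcp [ 0.5166 -0.2194  0.1747] foot rel port mm [  1.6   0.8 -14.7] move in tool mm [-14.7   1.2  -1.2] spin 0.17378876226709394 axis [0.007 0.001 1.   ] F [-0.3  0.6 -2.9] M [ 0.14 -0.04  0.01] op 0.498 q [-0.12  0.33 -0.23 -0.01 -1.02 -0.3 ]
```

Emit:
arm_command(moves=[{"x":3,"y":0.5,"z":-0.5,"spin":0,"fingers":30},{"x":3,"y":0,"z":0,"spin":0,"fingers":30},{"x":3,"y":0,"z":0,"spin":0,"fingers":30}])

```text
clock: 12.37
ee_pos: [0.5164, -0.2195, 0.1674]
eef_rot: [[0.0, -0.913, 0.408], [0.01, 0.408, 0.913], [-1.0, 0.004, 0.009]]
contact_force: [-2.1, 3.3, 6.2]
opening: 0.499
```

```bash
python3 go.py
```

```text
clk 12.37 tcp [ 0.5164 -0.2195  0.1674] foot rel port mm [  1.6   0.6 -22. ] move in tool mm [-22.    1.3  -1. ] spin 0.22753822078482244 axis [0.005 0.002 1.   ] F [-2.1  3.3  6.2] M [ 0.96  0.69 -0.07] op 0.499 q [-0.12  0.33 -0.24 -0.01 -1.   -0.3 ]
```

Emit:
arm_command(moves=[{"x":3,"y":0.3,"z":-0.3,"spin":0,"fingers":30},{"x":3,"y":0,"z":0,"spin":0,"fingers":30}])

```text
clock: 12.53
ee_pos: [0.5163, -0.2197, 0.1666]
eef_rot: [[0.002, -0.914, 0.406], [0.008, 0.406, 0.914], [-1.0, 0.002, 0.008]]
contact_force: [-7.0, 7.6, 18.4]
opening: 0.503
```

```bash
python3 go.py
```

```text
clk 12.53 tcp [ 0.5163 -0.2197  0.1666] foot rel port mm [  1.5   0.2 -22.8] move in tool mm [-22.8   1.4  -0.6] spin 0.33961424575332444 axis [0.004 0.004 1.   ] F [-7.   7.6 18.4] M [ 2.35  2.01 -0.06] op 0.503 q [-0.12  0.33 -0.24 -0.01 -1.   -0.29]
```

Body is flush (foot −22.8 mm, about 18 N). I start the clockwise twist while pressing and easing off the side load.

Emit:
arm_command(moves=[{"x":2,"y":1,"z":0.3,"spin":5,"fingers":30},{"x":2,"y":0.5,"z":0,"spin":6,"fingers":30},{"x":2,"y":0,"z":0,"spin":6,"fingers":30}])

```text
clock: 12.78
ee_pos: [0.5161, -0.2194, 0.1666]
eef_rot: [[0.007, -0.75, 0.662], [0.004, 0.662, 0.75], [-1.0, -0.002, 0.008]]
contact_force: [-3.5, 3.2, 9.5]
opening: 0.5
```

```bash
python3 go.py
```

```text
clk 12.78 tcp [ 0.5161 -0.2194  0.1666] foot rel port mm [  2.1   0.1 -22.8] move in tool mm [-22.8   1.4  -1.3] spin -17.12047804827381 axis [0.001 0.005 1.   ] F [-3.5  3.2  9.5] M [1.4  1.04 0.12] op 0.5 q [-0.12  0.33 -0.25 -0.01 -0.99 -0.6 ]
```

Emit:
arm_command(moves=[{"x":2.5,"y":0.7,"z":0,"spin":7,"fingers":30},{"x":2.5,"y":0.3,"z":0,"spin":7,"fingers":30},{"x":2.5,"y":0.3,"z":0,"spin":7,"fingers":30},{"x":2.5,"y":0,"z":0,"spin":7,"fingers":30},{"x":2.5,"y":0,"z":0,"spin":7,"fingers":30}])

```text
clock: 13.2
ee_pos: [0.5168, -0.2194, 0.1665]
eef_rot: [[0.015, -0.221, 0.975], [-0.002, 0.975, 0.221], [-1.0, -0.005, 0.014]]
contact_force: [-4.4, 4.0, 11.9]
opening: 0.5
```

```bash
python3 go.py
```

```text
clk 13.2 tcp [ 0.5168 -0.2194  0.1665] foot rel port mm [  3.7  -1.1 -22.8] move in tool mm [-22.9   1.7  -3. ] spin -52.95052011970047 axis [-0.002  0.005  1.   ] F [-4.4  4.  11.9] M [1.42 1.49 0.14] op 0.5 q [-0.11  0.33 -0.25  0.   -0.97 -1.24]
```

Emit:
arm_command(moves=[{"x":2.5,"y":0.3,"z":-0.7,"spin":7,"fingers":30},{"x":2.5,"y":0,"z":-0.5,"spin":7,"fingers":30},{"x":2.5,"y":0,"z":-0.3,"spin":7,"fingers":30},{"x":2.5,"y":0,"z":-0.3,"spin":7,"fingers":30}])

```text
clock: 13.53
ee_pos: [0.5158, -0.2199, 0.1666]
eef_rot: [[0.02, 0.274, 0.962], [-0.008, 0.962, -0.274], [-1.0, -0.002, 0.021]]
contact_force: [-4.0, 4.2, 11.2]
opening: 0.502
```

```bash
python3 go.py
```

```text
clk 13.53 tcp [ 0.5158 -0.2199  0.1666] foot rel port mm [  3.   -2.6 -22.8] move in tool mm [-22.9   1.6  -3.1] spin -81.58282700733403 axis [-0.007  0.004  1.   ] F [-4.   4.2 11.2] M [1.3  1.44 0.15] op 0.502 q [-0.11  0.32 -0.26  0.01 -0.96 -1.74]
```

Emit:
arm_command(moves=[{"x":3,"y":0.3,"z":-0.5,"spin":5,"fingers":30},{"x":3,"y":0.2,"z":-0.3,"spin":4,"fingers":30}])

```text
clock: 13.7
ee_pos: [0.5155, -0.2199, 0.1666]
eef_rot: [[0.022, 0.426, 0.905], [-0.011, 0.905, -0.426], [-1.0, -0.001, 0.025]]
contact_force: [-4.6, 4.6, 14.4]
opening: 0.499
```

```bash
python3 go.py
```

```text
clk 13.7 tcp [ 0.5155 -0.2199  0.1666] foot rel port mm [  2.8  -3.1 -22.8] move in tool mm [-22.9   1.5  -3.3] spin -90.89406970525114 axis [-0.01   0.006  1.   ] F [-4.6  4.6 14.4] M [1.52 1.81 0.29] op 0.499 q [-0.11  0.32 -0.27  0.01 -0.96 -1.91]
```

```bash
python3 - <<'E'
from h import *
w=cam('wrist')['image'];s=cam('side')['image']
cv2.imwrite('pics/fin.png',np.hstack([cv2.resize(w,(480,300)),cv2.resize(s[200:320,265:385],(300,300),interpolation=2)]))
E
python3 go.py
```

```text
clk 13.8 tcp [ 0.5154 -0.2199  0.1666] foot rel port mm [  2.7  -3.  -22.8] move in tool mm [-22.9   1.5  -3.2] spin -90.75538133977396 axis [-0.01   0.006  1.   ] F [-4.8  4.4 14. ] M [1.39 1.78 0.06] op 0.5 q [-0.11  0.32 -0.27  0.01 -0.96 -1.91]
```

View pics/fin.png

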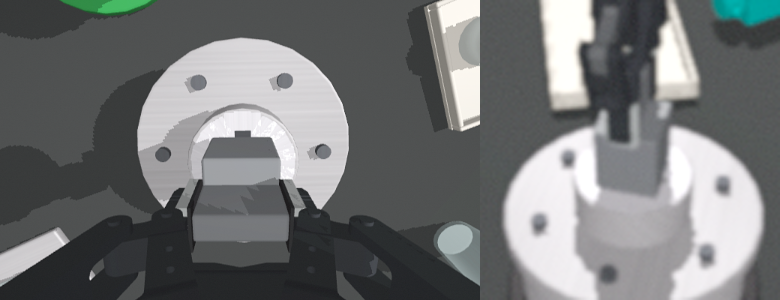

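The last view shows the plug turned with the gripper. Its body is flush on the boss, and a plate slot is visible square to the grip bar. The pose was steady over 0.1 s, so I hand in.

```bash
python3 -c "
from plant import job_done
print(job_done())"; python3 go.py
```

```text
the job is handed in; nothing more can be done
None
the job is handed in; nothing more can be done
```

I stood the plug upright in the lane between the jars and let it go. I then gripped it by the bar, seated it in the steel port and twisted it about 91° clockwise. I handed the job in at about 13.8 s still gripping it. No verdict is reported, so whether it passed is not confirmed.

**How it went:** I pinched the end of the grip bar lightly and let the plug swing down to within about 1–3° of upright. It was then released and regripped at 70 N, later 90 N.

**Last checks:**
- **Depth:** the foot was 22.8 mm below the plate, so the body was flush to about 0.2 mm, with 14 N on the wrist against the spring.
- **Tilt:** the plug's axis was about 0.01 rad from vertical.
- **Twist:** the tool had turned about 91°, and the last picture shows the plug turned with it.
- **Grip:** the fingers were 43 mm apart on the 44 mm bar.
- **Jars, beaker and bulb:** nothing I saw suggested they had moved, but I did not measure their positions again at the end.

**What disagreed:**
- **Foot position:** my estimate ended about 4 mm off the port axis, at the edge of the 4 mm limit. The shank has only 1.5 mm of play in the hole, so I put this down to error in my foot-offset and tilt estimate.
- **Side load:** about 6 N of sideways force remained.
- **Turner:** its angle could only be inferred from the tool's turn. The wrist torque fell from 0.29 to 0.06 N m while the angle stayed steady.

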